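# Unlock the eccentric cam and feed the batten to the fence

## Task

On the batten jig, first push the red lever round until it points straight away from the blue push plate, so that the cam's low side faces the follower slide; only then push the blue plate forward as far as it goes, so that the slide drives the batten home against the wooden end fence. Do it all with the fingertips: lift nothing, do not touch the batten with the robot, leave the jar, offcut and brush alone, and end clear of everything with the lever still pointing away.

Things in the scene. Friction and masses are not known exactly. Their poses are not given: they have to be found in the camera images.
- jig: Batten jig on a white board, fixed. Board 225 x 185 mm, top at z 12 mm, own x -132 to 93, y -68 to 117. Origin: on the table under the cam pivot; x = the slide's forward direction (slide at -x, pushed to +x), z up. Batten lane at y 80, between rails (tops z 24); the wooden end fence closes it: x 66 to 84, y 50 to 110, top z 42. Nothing on the jig is higher than 78 mm.
- cam (a joint): Angle of the eccentric cam about the jig's vertical pivot, rad, anticlockwise from above: the red lever points along the jig's +x turned by this. 0 or 2 pi = low point, lever straight away from the slide, slide free. At pi it points at the slide, blocked after 9 mm. Starts 2.0 to 4.28. Turns either way, no end stops, friction 0.25 N m, stays where left. Disc radius 30, 12 off its pivot, z 14 to 36 mm.
- lever_end (a point): Outer end of the red lever, 65 mm from the pivot, z 59 mm. The lever is an upright radial blade on the cam's high lobe, 8 mm thick, z 44 to 74 mm, running in to a dark hub (20 mm across, top z 78). Push its flat side with a fingertip. Under its path all is lower: cam 36, slide nose 34, batten 34, fence 42 mm.
- follower (a joint): Travel of the follower slide along the jig's +x, m: 0 back, 0.030 fully forward on its stop. Starts 0 to 0.006. Friction 2 N, stays where left. Its brass nose (40 mm wide, z 16 to 34, at jig x -51 mm + travel) meets the cam's rim unless the cam is low. Its side arm (front at jig x -75 mm + travel, y 15 to 100, z 26 to 40) pushes the batten.
- push_face (a point): Middle (50 mm above the table) of the rear face of the blue push plate on the slide; rear face at jig x = -98 mm + travel, y = 0. The plate is 60 mm wide, 8 mm thick, from z 17 to 75 mm; push it on this face towards the jig's +x.
- fence_face (a point): Point on the end fence's face (the face looks to jig -x) at the middle of the lane, 27 mm above the table.
- batten: Loose wooden batten, 110 x 40 x 22 mm, 70 g, lying lengthwise (its x axis along the jig's x) in the lane on the jig's board. Origin: centre of its underside, 12 mm above the table. It starts 15 to 24 mm short of the fence.
- batten_front (a point): Middle of the batten's end face that looks at the fence (+x end), 11 mm above its underside.
- jar: Bystander: amber jar with grey lid, 56 mm across, 75 mm high, loose; origin at the centre of its underside.
- offcut: Bystander: brown wooden offcut, 75 x 45 x 30 mm, loose; origin at the centre of its underside.
- brush: Bystander: bench brush lying on the table, loose, beside the jig's +y edge; origin near its middle.

How it is judged:
By the outcome, as a careful person would: the job done as asked, in the order asked, and still so for the second after the job is handed in, with the robot touching nothing.
It also fails if it takes over 53 s, if anything falls off the work surface, if the arm or the gripper's body presses on something with over 40 N, if the wrist force passes 120 N, or if a joint passes its speed limit or range.

## Robot

A 6-joint arm with a two-finger parallel gripper is mounted at the origin on the work surface. World frame = base frame: x ahead of the robot, y to its left, z up, the work surface at z = 0. Lengths are in mm, angles in rad, forces in N, time in s.
With the tool pointing down it reaches from about 300 to 750 mm from the base axis. Payload 8.5 kg.
Tool frame: the origin (TCP) lies on the centre line of the jaws, within the pads' length; the fingertips stand 17 mm ahead of it and the grasp point (between the pads) lies 2 mm behind it; z points along the fingers, x is the direction in which the jaws open and shut, and the axes are right-handed (so a half turn about z gives the same grasp; the last joint's range is limited). The gripper opens to 88 mm and grips with 3 to 60 N. Pads are 18 mm wide; open, the fingers measure 123 mm over their backs; the gripper's body (75 mm by 187 mm) begins 45 mm behind the grasp point.
Start: joints at [0.946, 0.381, 1.297, -0, 1.464, -0.215], TCP at [219.124, 504.445, 255.748] pointing down, gripper open.
Joint ranges: [-3.11, 3.11], [-0.89, 2.33], [0.22, 2.48], [-1.42, 4.56], [0.17, 2.85], [-2.88, 2.88]. Speed limits (rad/s): [2.39, 2.39, 3.14, 3.14, 3.14, 3.14].

## Interface

Orientations are given as a rotation vector (axis times angle).
In Python, from rig import sense, grab_frame, finish_job, look_for, silhouettes, spot_point gives the robot as it stands.
- The arm moves only by the tool play_rows, never from a script. Its argument "deltas" is a list that holds one entry, the list of rows, each a list of 6 numbers: the shift along the tool's x, y, z scaled (see below), then the turn, a rotation vector about the tool's x, y, z scaled (see below). In form: [[[dx, dy, dz, ax, ay, az], ...]]. A call has 1 to 12 rows; each row is the pose to reach, as a shift and turn from the pose commanded when the call began, along the tool's axes at that moment, turning the shorter way round; what a row does not reach only later rows make up. The controller multiplies each number of a shift by 75 cm and each number of a turn by pi rad. A row lasts 1/12 s, in which the tool goes at most 41.7 mm and 7.16 degrees, less where a joint would pass 70% of its speed; a pose out of reach is approached as far as the arm can. A call with a number of a shift or a turn outside -1 to 1 is refused whole. A call with a gripper value outside its range is refused whole. "grip" is the gripper's target within -1 to 1 (shut at 1, half-way at 0, fully open at -1), set as the call begins (left out, the last holds). The fingers move at their own pace and stop on an object; "grip_force" is the grip in N (left out, the last holds). Time passes only in rows, so rows that repeat a pose let the fingers close. It gives the time, the measured TCP pose, the force and the opening at its end, in the units of the state.
- sense(): the state, without advancing time (a new reading comes with each control period).
- grab_frame(name): name is "side" or "top" or "wrist"; returns a dict with "color" (384x512x3 uint8, red, green, blue), "K" (3x3 intrinsics, pixels), "rvec" (rotation vector, rad) and "tvec" (3), from world to camera coordinates, as OpenCV has them; the wrist camera has in their place "T_tool_cam" (4x4, takes a point from camera to tool coordinates, whose origin is the TCP and whose axes are the tool frame's). Camera axes: x right, y down, z forward; pixel columns grow to the right and rows downward; lengths in mm; the calibration is good to about 2 mm. A picture is of the moment at which its call begins: read the wrist's pose just before it. There is no depth.
- finish_job(): hands the job in, once; it reports no verdict.
Trained networks look in a picture, given as the dict that the camera call returned (one of the last four; its "shot" number tells which), for a name from the list of things; names that differ only in an ending like _2 or _b are one class to them, and where a whole thing is asked for, a point or a joint stands for the part that bears it (a point fixed in the world has none). Each returns a list of dicts, best first, with "score" (0 to 1); they miss things now and then, are a little off and sometimes report something else, mostly with a low value. They report only what shows in the picture. A call takes as long as a camera call.
- look_for(picture, thing): "at" ([x, y, z] in mm, in world coordinates, good to about 4 mm: the middle of the surface that is visible of it).
- silhouettes(picture, thing): "region" (384x512 bool, what is visible of it).
- spot_point(picture, thing): "at" ([x, y, z] in mm, in world coordinates, good to about 4 mm: a listed point, or the origin of a listed thing).
The state is a dict: "time": time; "qpos": joint angles; "qd": joint speeds; "joint_efforts": joint torques, N m; "ee_pos": TCP position; "eef_rot": TCP orientation; "wrist_force": force on the tool from outside, world axes, zero at the start; "torque": the same for the moment, N m; "finger_gap": finger opening in mm.
Only numpy, scipy, OpenCV 4.12 (cv2) and the standard library are available. Lean on these libraries where they do the work, as an engineer would, in place of code of your own. Each camera call takes 0.05 s, during which the arm holds its last target.

## Working session

There is one attempt and no reset: what is moved stays moved. The work goes in short steps, Python scripts to look and compute and a tool call to move; the robot and the scene stay as the last step left them, time stands still between calls to the robot, and variables do not carry over. Pictures are saved under pics/ and viewed, and the job is handed in when it is done.

Besides the shell and the picture viewer there is one more tool, called after "Request:" as a command line: name --argument value ..., lists and objects as JSON in quotes. play_rows: Moves the arm, as the interface text tells. Its arguments: {"type":"object","properties":{"deltas":{"type":"array"},"grip":{"type":"number"},"grip_force":{"type":"number"}},"required":["deltas"]}

```bash
mkdir -p pics; cat > h.py <<'E'
import numpy as np, cv2
from rig import *
def save(f,n): cv2.imwrite(f'pics/{n}.png', cv2.cvtColor(f['color'],cv2.COLOR_RGB2BGR))
def proj(f,P):
    return cv2.projectPoints(np.float64(P).reshape(-1,1,3),np.float64(f['rvec']),np.float64(f['tvec']),np.float64(f['K']),None)[0].reshape(-1,2)
def ray(f,uv,z):
    R=cv2.Rodrigues(np.float64(f['rvec']))[0];t=np.float64(f['tvec']).ravel();c=-R.T@t
    d=R.T@np.linalg.inv(f['K'])@np.array([uv[0],uv[1],1.]);return c+d*(z-c[2])/d[2]
E
python3 - <<'E'
from h import *
np.set_printoptions(precision=1,suppress=True)
s=sense();print(s['time'],s['ee_pos'],s['eef_rot'],s['wrist_force'])
for c in ['top','side']:
    f=grab_frame(c);save(f,c+'0')
    for n in ['jig','cam','lever_end','push_face','fence_face','batten','batten_front','jar','offcut','brush']:
        try:
            r=spot_point(f,n);print(c,n,[(np.array(q['at']),round(q['score'],2)) for q in r[:2]])
        except Exception as e: print(n,e)
E
```

```text
0.0 [219.  504.2 255.2] [ 2.6  1.7 -0. ] [-0.1 -0.4 -0.9]
top jig [(array([634.8, -16. ,   2.5]), 0.84)]
cam it knows: batten, batten_front, brush, fence_face, jar, jig, lever_end, offcut, push_face
top lever_end [(array([581. ,   5.2,  56.9]), 0.73)]
top push_face [(array([541.2, -20.9,  48.5]), 0.9), (array([686.3,  60.4,  25.1]), 0.43)]
top fence_face [(array([705.1,  59.1,  25.6]), 0.63)]
top batten [(array([627.6,  61.4,  13.8]), 0.97)]
top batten_front [(array([685.8,  60.3,  24.6]), 0.94)]
top jar []
top offcut [(array([ 553.7, -163.8,   -0.3]), 0.85)]
top brush [(array([635.4, 180.2,   1.1]), 0.55), (array([705.5,  60.5,  26. ]), 0.52)]
side jig [(array([637.8, -18.7,   3.1]), 0.77)]
cam it knows: batten, batten_front, brush, fence_face, jar, jig, lever_end, offcut, push_face
side lever_end [(array([580.2,   4.7,  58.2]), 0.91)]
side push_face [(array([543.4, -21.1,  50.3]), 0.6)]
side fence_face [(array([703. ,  59.5,  24.7]), 0.65)]
side batten [(array([700.6,  56.7,  27. ]), 0.68), (array([628.9,  59.2,  13.1]), 0.63)]
side batten_front [(array([684.2,  56.7,  27.9]), 0.69)]
side jar [(array([ 657.8, -182.4,   -0.6]), 0.72)]
side offcut [(array([ 557.2, -160.8,    2.2]), 0.9)]
side brush [(array([634.2, 176.8,   0.1]), 0.77)]
```

View pics/top0.png

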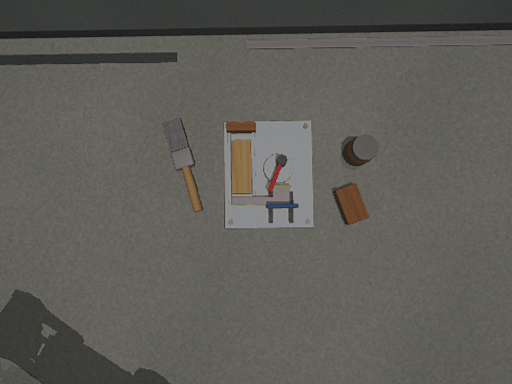

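View pics/side0.png

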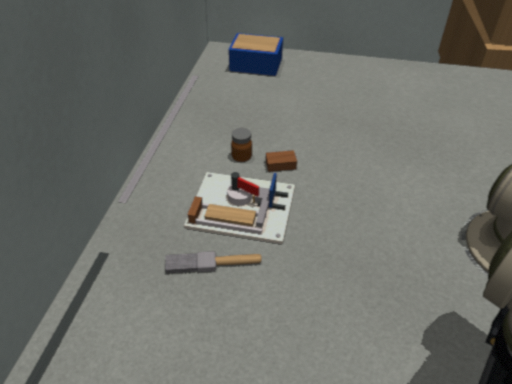

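The top view shows the board at about px (224–313, 121–229), forward being up in the image (about world +x). The red lever runs from the hub (282,160) to (270,191), and the blue plate is at (282,206). The side view agrees. Next I'll fit the jig pose.

```bash
python3 - <<'E'
from h import *
np.set_printoptions(precision=2,suppress=True)
from scipy.optimize import least_squares
f=grab_frame('top')
im=f['color']
cv2.imwrite('pics/topz.png',cv2.cvtColor(cv2.resize(im[110:240,215:325],None,fx=5,fy=5,interpolation=cv2.INTER_CUBIC)[:600],cv2.COLOR_RGB2BGR))
# board edges: white mask
hsv=cv2.cvtColor(im,cv2.COLOR_RGB2HSV)
m=((hsv[...,1]<30)&(hsv[...,2]>130)).astype(np.uint8); m[:,:215]=0;m[:,325:]=0;m[:112]=0;m[238:]=0
cnt=max(cv2.findContours(m,0,2)[0],key=cv2.contourArea)
r=cv2.minAreaRect(cnt);box=cv2.boxPoints(r);print(r,box)
w=np.array([ray(f,b,12) for b in box]);print(w)
c=w.mean(0);print('centre',c,[np.linalg.norm(w[i]-w[i-1]) for i in range(4)])
for i in range(4):
    d=w[i]-w[i-1];print(np.degrees(np.arctan2(d[1],d[0])))
for uv,z in [((282,160),78),((270,191),74),((282,206),75)]: print(uv,ray(f,uv,z))
E
```

```text
((268.2154541015625, 173.9370880126953), (106.25682067871094, 88.00513458251953), 89.14490509033203) [[223.42 121.47]
 [311.42 120.16]
 [313.01 226.4 ]
 [225.01 227.72]]
[[728.15  98.22  12.  ]
 [728.44 -87.21  12.  ]
 [505.8  -86.24  12.  ]
 [504.72  95.96  12.  ]]
centre [616.78   5.18  12.  ] [np.float64(223.43983560542196), np.float64(185.43150056921954), np.float64(222.6512262739543), np.float64(182.20063388297325)]
0.5786154836677165
-89.90907530670572
179.74848772589786
90.33762090037483
(282, 160) [635.2  -19.79  78.  ]
(270, 191) [576.49   3.67  74.  ]
(282, 206) [547.65 -18.73  75.  ]
```

```bash
python3 - <<'E'
from h import *
np.set_printoptions(precision=3,suppress=True)
s=sense();R=cv2.Rodrigues(np.float64(s['eef_rot']))[0];print(s['time'],R)
f=grab_frame('wrist');print(f['T_tool_cam'],f['K'])
E
```

```text
1.05 [[ 0.398  0.917  0.   ]
 [ 0.917 -0.398  0.   ]
 [ 0.    -0.    -1.   ]]
[[   1.       0.      -0.       0.044]
 [  -0.       0.952    0.306  -78.659]
 [   0.      -0.306    0.952 -128.932]
 [   0.       0.       0.       1.   ]] [[294.042   0.    258.151]
 [  0.    294.042 192.997]
 [  0.      0.      1.   ]]
```

View pics/topz.png

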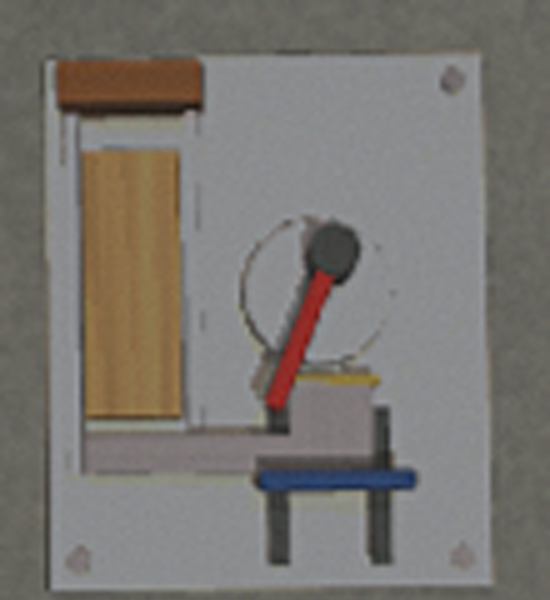

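```bash
cat >> h.py <<'E'
PIV=np.array([636.,-19.5]); YAW=0.005
def j2w(x,y):
    c,s=np.cos(YAW),np.sin(YAW); return PIV+np.array([c*x-s*y,s*x+c*y])
def delta(xy,z,psi,s=None):
    """units to reach TCP xy,z with tool x at heading psi (world rad), pointing down"""
    s=s or sense();R=cv2.Rodrigues(np.float64(s['eef_rot']))[0]
    T=np.array([[np.cos(psi),np.sin(psi),0],[np.sin(psi),-np.cos(psi),0],[0,0,-1.]])
    d=R.T@(np.array([*xy,z])-np.array(s['ee_pos']))/750
    a=cv2.Rodrigues(R.T@T)[0].ravel()/np.pi
    return np.round(np.r_[d,a],4)
def levpose(th,off,r=42):
    t=th+YAW;return PIV+r*np.array([np.cos(t),np.sin(t)])+off*np.array([-np.sin(t),np.cos(t)]),t
E
python3 - <<'E'
from h import *
np.set_printoptions(precision=4,suppress=True)
p,t=levpose(2.74,22);print(p,delta(p,200,t))
E
```

```text
[588.7618 -23.5688] [-0.4494  0.7326  0.0743  0.     -0.     -0.5042]
```

Request:
play_rows --deltas '[[[-0.449,0.733,0.074,0,0,-0.504],[-0.449,0.733,0.074,0,0,-0.504],[-0.449,0.733,0.074,0,0,-0.504],[-0.449,0.733,0.074,0,0,-0.504],[-0.449,0.733,0.074,0,0,-0.504],[-0.449,0.733,0.074,0,0,-0.504],[-0.449,0.733,0.074,0,0,-0.504],[-0.449,0.733,0.074,0,0,-0.504],[-0.449,0.733,0.074,0,0,-0.504],[-0.449,0.733,0.074,0,0,-0.504],[-0.449,0.733,0.074,0,0,-0.504],[-0.449,0.733,0.074,0,0,-0.504]]]' --grip 1 --grip_force 30

```text
time: 2.1
ee_pos: [472.0, 145.5, 218.2]
eef_rot: [1.017, 2.972, 0.0]
wrist_force: [0.8, -0.1, 0.1]
finger_gap: 10.1
```

```bash
python3 - <<'E'
from h import *
np.set_printoptions(precision=4,suppress=True)
p,t=levpose(2.74,22);print(sense()['qpos'],delta(p,200,t))
E
```

```text
[ 0.0589  0.3159  1.5137  0.0001  1.3116 -2.4235] [-0.2612 -0.0829  0.0243  0.0001  0.0001 -0.0836]
```

Request:
play_rows --deltas '[[[-0.261,-0.083,0.024,0,0,-0.084],[-0.261,-0.083,0.024,0,0,-0.084],[-0.261,-0.083,0.024,0,0,-0.084],[-0.261,-0.083,0.024,0,0,-0.084],[-0.261,-0.083,0.024,0,0,-0.084],[-0.261,-0.083,0.024,0,0,-0.084],[-0.261,-0.083,0.024,0,0,-0.084],[-0.261,-0.083,0.024,0,0,-0.084]]]'

```text
time: 2.77
ee_pos: [590.4, 2.4, 199.2]
eef_rot: [0.686, 3.065, -0.037]
wrist_force: [0.1, 0.2, 0.2]
finger_gap: 0.3
```

```bash
cat >> h.py <<'E'
def wristcam():
    s=sense();f=grab_frame('wrist')
    T=np.eye(4);T[:3,:3]=cv2.Rodrigues(np.float64(s['eef_rot']))[0];T[:3,3]=s['ee_pos']
    M=np.linalg.inv(T@f['T_tool_cam']);f['rvec']=cv2.Rodrigues(M[:3,:3])[0];f['tvec']=M[:3,3];return f
E
python3 - <<'E'
from h import *
np.set_printoptions(precision=4,suppress=True)
s=sense();p,t=levpose(2.74,22);print(s['time'],s['ee_pos'],s['qpos'],s['finger_gap'],delta(p,200,t))
f=wristcam();save(f,'w1')
g={k:f[k] for k in f}
for n in ['lever_end','push_face','jig']: print(n,[(q['at'],q['score']) for q in spot_point(f,n)[:2]])
im=f['color'].copy()
for x,y,z in [(0,0,78),(-60,25.4,74),(-98,0,50),(93,117,12),(-132,117,12),(93,-68,12),(-132,-68,12)]:
    u=proj(f,[*j2w(x,y),z])[0];print(x,y,u)
    if abs(u).max()<2000: cv2.circle(im,tuple(int(a) for a in u),3,(0,255,0),1)
cv2.imwrite('pics/w1o.png',cv2.cvtColor(im,cv2.COLOR_RGB2BGR))
E
```

```text
2.7667 [590.4046   2.3658 199.1587] [-0.1869  0.497   1.2721 -0.024   1.3727 -2.8834] 0.3393575154696852 [-0.0128 -0.0322 -0.0003 -0.0073  0.0017 -0.0139]
lever_end [([575.8, 6.1, 57.6], 0.94), ([687.1, 58.8, 18.9], 0.71)]
push_face []
jig [([634.7, -18.4, 1.1], 0.83)]
0 0 [203.3883 194.506 ]
-60 25.4 [275.9122 190.2951]
-98 0 [300.066  143.3649]
93 117 [192.4958 290.6439]
-132 117 [362.8714 218.7658]
93 -68 [110.0544 158.1938]
-132 -68 [299.606   61.8158]
```

View pics/w1o.png

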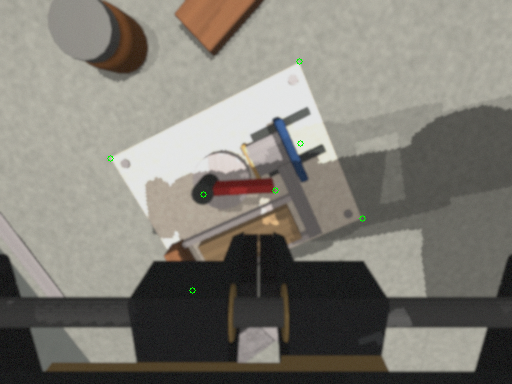

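The calibration overlay agrees: hub at (203,189), lever end at (273,186), board corners within about 3 px. But joint 6 is now at its end of range, so I'll use a less turned approach.

```bash
python3 - <<'E'
from h import *
np.set_printoptions(precision=4,suppress=True)
th=2.45
p,t=levpose(th,33,34)
print(p,t,delta(p,200,t))
for a in(-17.5,17.5):
  for b in (-9,9):
    q=p+a*np.array([np.cos(t),np.sin(t)])+b*np.array([-np.sin(t),np.cos(t)])-PIV
    n=np.array([-np.sin(2.74),np.cos(2.74)]);u=np.array([np.cos(2.74),np.sin(2.74)])
    print(a,b,q,'along lever',q@u,'clear of side',q@n-4)
E
```

```text
[588.7852 -23.4698] 2.455 [-0.0131 -0.0326  0.0007 -0.0069  0.0031  0.0787]
-17.5 -9 [-27.975   -8.1024] along lever 22.582196099934162 clear of side 14.392781717405263
-17.5 9 [-39.3853 -22.0238] along lever 27.643030223249532 clear of side 31.666691465238515
17.5 -9 [-55.0444  14.0843] along lever 56.17035394294319 clear of side 4.55227092206996
17.5 9 [-66.4547   0.1629] along lever 61.231188066258554 clear of side 21.826180669903213
```

Request:
play_rows --deltas '[[[-0.013,-0.036,0.0,-0.007,0.003,0.079],[-0.013,-0.036,0.0,-0.007,0.003,0.079],[-0.013,-0.036,0.0,-0.007,0.003,0.079],[-0.013,-0.036,0.0,-0.007,0.003,0.079]]]'

```text
time: 3.3
ee_pos: [588.0, -26.3, 200.3]
eef_rot: [1.055, 2.959, -0.0]
wrist_force: [-0.7, 0.6, 0.1]
finger_gap: 0.4
```

```bash
python3 - <<'E'
from h import *
np.set_printoptions(precision=4,suppress=True)
s=sense();p,t=levpose(2.45,36,34)
print(s['ee_pos'],s['eef_rot'],s['qpos'],p,delta(p,100,t),delta(p,68,t))
f=wristcam();save(f,'w2')
print([(q['at'],q['score']) for q in spot_point(f,'lever_end')[:2]])
print([(q['at'],q['score']) for q in spot_point(f,'push_face')[:2]])
E
```

```text
[588.0258 -26.306  200.3126] [ 1.0552  2.9586 -0.0001] [-0.2456  0.4909  1.2791 -0.0001  1.3711 -2.702 ] [586.8834 -25.79  ] [ 0.0017 -0.0004  0.1337  0.      0.0002  0.0004] [ 0.0017 -0.0004  0.1764  0.      0.0002  0.0004]
[([573.9, 6.6, 54.5], 0.89)]
[([544.2, -17.4, 47.6], 0.67)]
```

View pics/w2.png

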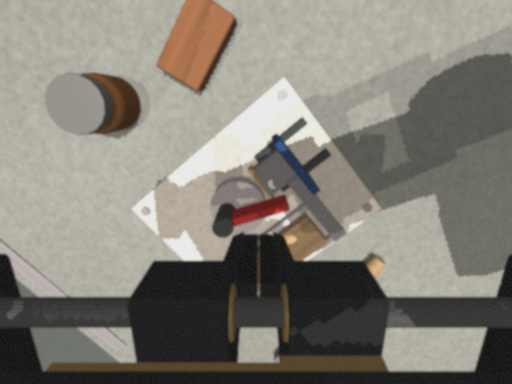

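```bash
python3 - <<'E'
from h import *
s=sense();f=wristcam();p=np.array(s['ee_pos'][:2]);t=2.452
im=f['color'].copy()
for z in (55,):
  P=[]
  for a,b in((-17.5,-9),(17.5,-9),(17.5,9),(-17.5,9)):
    P.append([*(p+a*np.array([np.cos(t),np.sin(t)])+b*np.array([-np.sin(t),np.cos(t)])),z])
  u=proj(f,P);cv2.polylines(im,[u.astype(np.int32)],True,(0,255,0),1)
cv2.imwrite('pics/w3.png',cv2.cvtColor(im,cv2.COLOR_RGB2BGR))
E
```

```text
(no output)
```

View pics/w3.png

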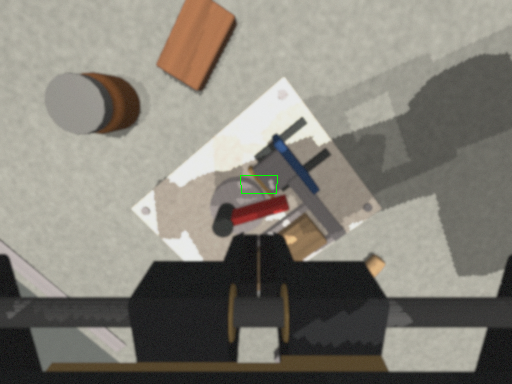

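The predicted fingertip footprint (241–277, 175–194) lies between the lever and the plate, clear of both. Going down.

Request:
play_rows --deltas '[[[0.001,0,0.05,0,0,0],[0.001,0,0.1,0,0,0],[0.001,0,0.14,0,0,0],[0.001,0,0.16,0,0,0],[0.001,0,0.176,0,0,0],[0.001,0,0.176,0,0,0]]]'

```text
time: 4.0
ee_pos: [586.7, -25.7, 65.5]
eef_rot: [-1.057, -2.954, 0.001]
wrist_force: [-0.3, 0.4, 0.0]
finger_gap: 0.5
```

```bash
python3 - <<'E'
from h import *
np.set_printoptions(precision=4,suppress=True)
s=sense();print(s['ee_pos'],s['wrist_force'])
for th,off,r in [(2.45,28,34),(2.45,20,35),(2.45,13,36),(2.3,12.5,37),(2.15,12.5,38),(2.0,12.5,40),(1.85,12.5,42),(1.7,12.5,42),(1.57,12.5,42)]:
    p,t=levpose(th,off,r);print(th,off,delta(p,68,t,s))
E
```

```text
[586.6847 -25.6721  65.5164] [-0.3393  0.3508  0.0235]
2.45 28 [-0.0003  0.0107 -0.0033 -0.0006 -0.0013 -0.0002]
2.45 20 [ 0.0011  0.0214 -0.0034 -0.0006 -0.0013 -0.0002]
2.45 13 [ 0.0024  0.0307 -0.0034 -0.0006 -0.0013 -0.0002]
2.3 12.5 [ 0.0057  0.0389 -0.0034 -0.0007 -0.0012  0.0475]
2.15 12.5 [ 0.0077  0.0471 -0.0034 -0.0008 -0.0012  0.0953]
2.0 12.5 [ 0.0097  0.0562 -0.0034 -0.0009 -0.0011  0.143 ]
1.85 12.5 [ 0.01    0.0659 -0.0034 -0.001  -0.001   0.1908]
1.7 12.5 [ 0.0068  0.074  -0.0034 -0.0011 -0.001   0.2385]
1.57 12.5 [ 0.003   0.0806 -0.0035 -0.0012 -0.0009  0.2799]
```

Request:
play_rows --deltas '[[[0,0.006,-0.002,0,0,0],[0,0.011,-0.003,0,0,0],[0,0.016,-0.003,0,0,0],[0.001,0.021,-0.003,0,0,0],[0.001,0.026,-0.003,0,0,0],[0.002,0.031,-0.003,0,0,0],[0.002,0.031,-0.003,0,0,0]]]'

```text
time: 4.58
ee_pos: [600.7, -7.5, 71.1]
eef_rot: [-1.059, -2.956, 0.004]
wrist_force: [-6.2, -3.8, 0.6]
finger_gap: 0.5
```

```bash
python3 - <<'E'
from h import *
np.set_printoptions(precision=4,suppress=True)
s=sense();print(s['ee_pos'],s['wrist_force'])
f=grab_frame('top');print([(q['at'],q['score']) for q in spot_point(f,'lever_end')[:2]])
cv2.imwrite('pics/t2.png',cv2.cvtColor(cv2.resize(f['color'][110:240,205:335],None,fx=4,fy=4),cv2.COLOR_RGB2BGR))
for th in np.arange(2.35,1.5,-.1):
    p,t=levpose(th,12.5,36+min(6,(2.45-th)*10));print(round(th,2),delta(p,68,t,s))
E
```

```text
[600.7417  -7.4541  71.1284] [-6.1911 -3.7787  0.5766]
[]
2.35 [ 0.0042  0.0057  0.0042 -0.0008 -0.0001  0.0314]
2.25 [ 0.0064  0.0111  0.0041 -0.0008 -0.0001  0.0632]
2.15 [ 0.0081  0.0168  0.0041 -0.0008 -0.      0.095 ]
2.05 [ 0.0091  0.0228  0.0041 -0.0008  0.      0.1269]
1.95 [ 0.0095  0.029   0.0041 -0.0008  0.0001  0.1587]
1.85 [ 0.0091  0.0352  0.0041 -0.0008  0.0001  0.1905]
1.75 [ 0.0071  0.0407  0.0041 -0.0008  0.0002  0.2224]
1.65 [ 0.0045  0.0459  0.0041 -0.0008  0.0002  0.2542]
1.55 [ 0.0014  0.0509  0.004  -0.0008  0.0002  0.286 ]
```

View pics/t2.png

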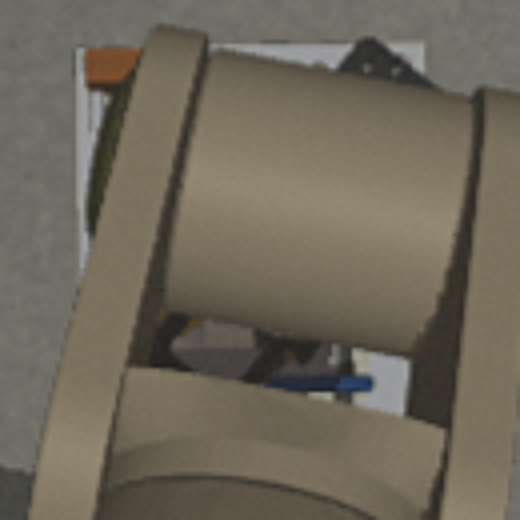

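Request:
play_rows --deltas '[[[0.004,0.006,0.003,0,0,0.031],[0.006,0.011,0.003,0,0,0.063],[0.008,0.017,0.003,0,0,0.095],[0.009,0.023,0.003,0,0,0.127],[0.0095,0.029,0.003,0,0,0.159],[0.009,0.035,0.003,0,0,0.19],[0.007,0.041,0.003,0,0,0.222],[0.0045,0.046,0.003,0,0,0.254],[0.001,0.051,0.003,0,0,0.286],[0.001,0.051,0.003,0,0,0.286]]]'

```text
time: 5.52
ee_pos: [624.6, 22.3, 68.9]
eef_rot: [-2.245, -2.197, 0.004]
wrist_force: [-6.7, -4.3, 1.7]
finger_gap: 0.2
```

```bash
python3 - <<'E'
from h import *
np.set_printoptions(precision=4,suppress=True)
s=sense();print(s['ee_pos'],s['wrist_force'],s['qpos'])
f=wristcam();save(f,'w4')
p,t=levpose(1.55,12.5,42);print(p,t,delta(p,68,t,s))
for th in np.arange(1.45,0.5,-.1):
    p,t=levpose(th,12.5,42);print(round(th,2),delta(p,68,t,s))
E
```

```text
[624.5843  22.3324  68.9362] [-6.6747 -4.2886  1.6667] [-0.1527  0.6882  1.3238 -0.0019  1.1315 -1.701 ]
[624.165   22.6922] 1.555 [ 0.0005 -0.0006  0.0012 -0.0007  0.0005 -0.0019]
1.45 [ 0.0019  0.0051  0.0012 -0.0007  0.0005  0.03  ]
1.35 [ 0.0027  0.0109  0.0012 -0.0006  0.0005  0.0618]
1.25 [ 0.003   0.0167  0.0012 -0.0006  0.0006  0.0936]
1.15 [ 0.0027  0.0225  0.0012 -0.0006  0.0006  0.1254]
1.05 [ 0.0018  0.0283  0.0012 -0.0005  0.0006  0.1573]
0.95 [ 0.0003  0.034   0.0012 -0.0005  0.0007  0.1891]
0.85 [-0.0017  0.0394  0.0012 -0.0005  0.0007  0.2209]
0.75 [-0.0043  0.0447  0.0012 -0.0005  0.0007  0.2528]
0.65 [-0.0074  0.0497  0.0012 -0.0004  0.0007  0.2846]
0.55 [-0.0109  0.0543  0.0011 -0.0004  0.0008  0.3164]
```

View pics/w4.png

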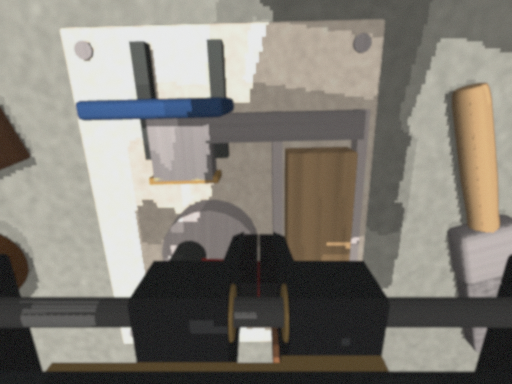

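The lever, a red streak at (215,260), lies flush along the finger, and the plate and batten are undisturbed. Continuing the sweep.

Request:
play_rows --deltas '[[[0.002,0.005,0,0,0,0.03],[0.003,0.011,0,0,0,0.062],[0.003,0.017,0,0,0,0.094],[0.003,0.0225,0,0,0,0.126],[0.002,0.028,0,0,0,0.158],[0,0.034,0,0,0,0.19],[-0.002,0.0395,0,0,0,0.222],[-0.0045,0.045,0,0,0,0.254],[-0.0075,0.05,0,0,0,0.286],[-0.011,0.0545,0,0,0,0.318],[-0.011,0.0545,0,0,0,0.318]]]'

```text
time: 6.48
ee_pos: [665.8, 14.4, 68.8]
eef_rot: [-3.022, -0.855, 0.001]
wrist_force: [-3.3, 1.6, 0.6]
finger_gap: 0.1
```

```bash
python3 - <<'E'
from h import *
np.set_printoptions(precision=4,suppress=True)
s=sense();print(s['ee_pos'],s['wrist_force'],s['qpos'])
p,t=levpose(.55,12.5,42);print(p,t,delta(p,68,t,s))
for th in [.45,.35,.25,.15,.08,.03,0]:
    p,t=levpose(th,12.5,42);print(round(th,2),p,delta(p,68,t,s))
E
```

```text
[665.7696  14.383   68.7973] [-3.3441  1.6168  0.6147] [-0.156   0.7477  1.1903  0.0007  1.2044 -0.7078]
[665.109   13.2554] 0.555 [-0.0015  0.0008  0.0011 -0.0003  0.0001 -0.0011]
0.45 [668.2337  10.1857] [-0.0001  0.0065  0.0011 -0.0003  0.0001  0.0307]
0.35 [671.0363   6.8194] [ 0.0007  0.0123  0.0011 -0.0003  0.0001  0.0626]
0.25 [673.4888   3.1901] [ 0.0009  0.0181  0.001  -0.0003  0.0001  0.0944]
0.15 [675.5667  -0.6659] [ 0.0006  0.0239  0.001  -0.0003  0.0001  0.1262]
0.08 [676.7871  -3.4794] [ 0.      0.028   0.001  -0.0003  0.0001  0.1485]
0.03 [677.5369  -5.538 ] [-0.0006  0.0308  0.001  -0.0003  0.0001  0.1644]
0 [677.937   -6.7902] [-0.001   0.0325  0.001  -0.0003  0.0001  0.174 ]
```

Request:
play_rows --deltas '[[[0,0.0065,0,0,0,0.031],[0.001,0.012,0,0,0,0.063],[0.001,0.018,0,0,0,0.094],[0.001,0.024,0,0,0,0.126],[0,0.028,0,0,0,0.149],[-0.001,0.031,0,0,0,0.165],[-0.001,0.031,0,0,0,0.165]]]'

```text
time: 7.07
ee_pos: [678.7, -4.8, 69.0]
eef_rot: [-3.139, -0.058, -0.006]
wrist_force: [4.6, 7.4, -2.2]
finger_gap: 0.5
```

```bash
python3 - <<'E'
from h import *
np.set_printoptions(precision=4,suppress=True)
s=sense();print(s['ee_pos'],s['wrist_force'],s['eef_rot'],s['qpos'])
f=wristcam();save(f,'w5')
print([(q['at'],q['score']) for q in spot_point(f,'lever_end')[:2]])
E
```

```text
[678.6621  -4.7805  68.9957] [ 4.6046  7.4425 -2.1778] [-3.1389 -0.058  -0.006 ] [-0.1821  0.7653  1.1498  0.0031  1.2231 -0.22  ]
[]
```

View pics/w5.png

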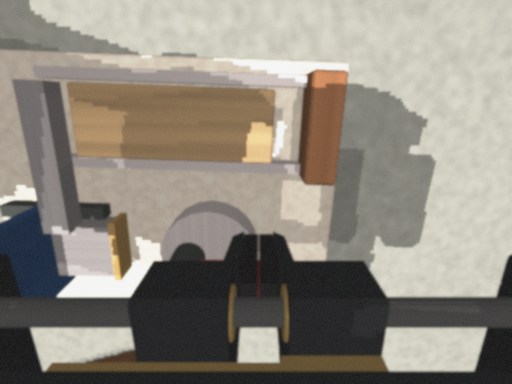

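Request:
play_rows --deltas '[[[0,-0.012,0,0,0,0],[0,-0.025,0,0,0,0],[0,-0.025,-0.04,0,0,0],[0,-0.025,-0.09,0,0,0],[-0.03,-0.025,-0.14,0,0,0],[-0.06,-0.025,-0.19,0,0,0],[-0.1,-0.025,-0.2,0,0,0],[-0.14,-0.025,-0.2,0,0,0],[-0.18,-0.025,-0.2,0,0,0],[-0.22,-0.025,-0.2,0,0,0],[-0.24,-0.025,-0.2,0,0,0],[-0.24,-0.025,-0.2,0,0,0]]]'

```text
time: 8.17
ee_pos: [494.6, 6.5, 219.2]
eef_rot: [3.14, 0.06, 0.001]
wrist_force: [1.1, 0.4, 0.4]
finger_gap: 0.6
```

```bash
python3 - <<'E'
from h import *
np.set_printoptions(precision=4,suppress=True)
s=sense();print(s['time'],s['ee_pos'],s['wrist_force'],s['eef_rot'])
f=wristcam();save(f,'w6')
for c,f in [('w',f),('top',grab_frame('top')),('side',grab_frame('side'))]:
  for n in ['lever_end','push_face','jig']:
    print(c,n,[(q['at'],q['score']) for q in spot_point(f,n)[:2]])
  if c=='top': cv2.imwrite('pics/t6.png',cv2.cvtColor(cv2.resize(f['color'][110:240,205:335],None,fx=4,fy=4,interpolation=cv2.INTER_CUBIC),cv2.COLOR_RGB2BGR))
E
```

```text
8.1667 [494.5838   6.5183 219.1606] [1.0786 0.3838 0.4313] [3.1405 0.0598 0.0013]
w lever_end [([635.1, 179.3, -1.0], 0.64)]
w push_face [([543.8, -19.7, 46.7], 0.72)]
w jig [([636.0, -17.4, -0.2], 0.59), ([683.2, 59.7, 22.2], 0.43)]
top lever_end [([703.6, -20.8, 56.3], 0.97)]
top push_face [([541.0, -20.1, 47.4], 0.85)]
top jig [([635.9, -17.4, 0.9], 0.73)]
side lever_end [([705.5, -18.8, 60.7], 0.64)]
side push_face [([544.6, -19.2, 50.5], 0.81), ([683.7, 52.2, 22.7], 0.27)]
side jig [([639.4, -15.0, -0.6], 0.72)]
```

View pics/t6.png

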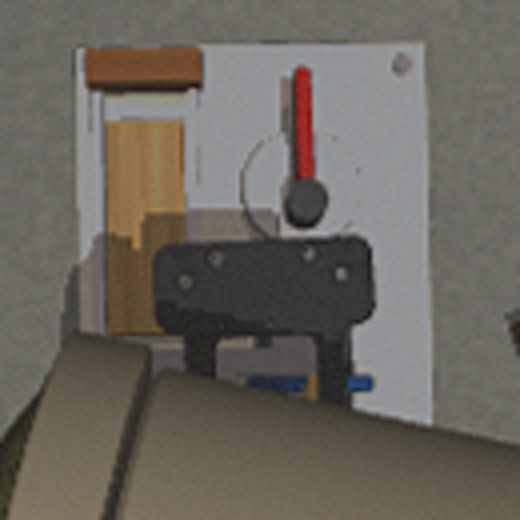

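View pics/w6.png

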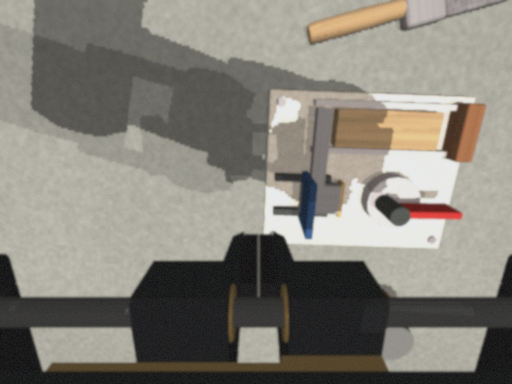

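```bash
python3 - <<'E'
from h import *
np.set_printoptions(precision=4,suppress=True)
for f,name in ((grab_frame('top'),'top'),(wristcam(),'w')):
    im=f['color'].astype(int)
    m=(im[...,0]>110)&(im[...,1]<60)&(im[...,2]<60)
    m=m.astype(np.uint8);n,l,st,c=cv2.connectedComponentsWithStats(m)
    for k in range(1,n):
        if st[k,4]<30: continue
        vs,us=np.where(l==k);w=np.array([ray(f,(u,v),70)[:2] for u,v in zip(us,vs)])
        L=cv2.fitLine(w.astype(np.float32),cv2.DIST_HUBER,0,.01,.01).ravel();print(name,st[k],w.min(0),w.max(0),np.degrees(np.arctan2(L[1],L[0])),L)
    for n_ in ['fence_face','batten_front']: print([(q['at'],q['score']) for q in spot_point(f,n_)[:1]])
E
```

```text
top [279 127   4  27  95] [649.9637 -21.1281] [700.8305 -14.9163] 1.7955337 [  0.9995   0.0313 675.0663 -18.0048]
[([705.8, 59.4, 26.6], 0.75)]
[([686.4, 59.2, 25.5], 0.71)]
w [409 210  48   3 124] [650.7746 -18.7488] [698.6565 -15.0504] 2.0145206 [  0.9994   0.0352 679.4293 -16.7429]
[([703.4, 61.7, 29.9], 0.6)]
[([685.6, 59.6, 22.3], 0.84)]
```

The lever points away, 1.5–2° off in both views. Next, the push plate (rear face at world x ≈ 542).

```bash
python3 - <<'E'
from h import *
np.set_printoptions(precision=4,suppress=True)
t=np.pi/2+YAW
print(delta((508,-19.6),120,t),delta((508,-19.6),60,t))
E
```

```text
[ 0.0135  0.0341  0.1307  0.0001 -0.     -0.49  ] [ 0.0135  0.0341  0.2107  0.0001 -0.     -0.49  ]
```

Request:
play_rows --deltas '[[[0.0135,0.034,0.08,0,0,-0.49],[0.0135,0.034,0.08,0,0,-0.49],[0.0135,0.034,0.08,0,0,-0.49],[0.0135,0.034,0.08,0,0,-0.49],[0.0135,0.034,0.08,0,0,-0.49],[0.0135,0.034,0.08,0,0,-0.49],[0.0135,0.034,0.08,0,0,-0.49],[0.0135,0.034,0.08,0,0,-0.49],[0.0135,0.034,0.08,0,0,-0.49],[0.0135,0.034,0.08,0,0,-0.49],[0.0135,0.034,0.08,0,0,-0.49],[0.0135,0.034,0.08,0,0,-0.49]]]'

```text
time: 10.07
ee_pos: [508.0, -19.5, 158.0]
eef_rot: [2.252, 2.19, 0.0]
wrist_force: [0.1, 0.3, -0.0]
finger_gap: 0.7
```

```bash
python3 - <<'E'
from h import *
np.set_printoptions(precision=4,suppress=True)
t=np.pi/2+YAW
s=sense();print(s['time'],s['ee_pos'],s['qpos'],delta((508,-19.6),60,t))
f=wristcam();save(f,'w7');print([(q['at'],q['score']) for q in spot_point(f,'push_face')[:2]])
E
```

```text
10.0667 [507.9879 -19.5201 157.9802] [-0.2716  0.4064  1.5677 -0.0001  1.1673 -1.8143] [-0.0001 -0.      0.1306  0.0001  0.     -0.0105]
[([546.4, -18.4, 46.5], 0.8)]
```

View pics/w7.png

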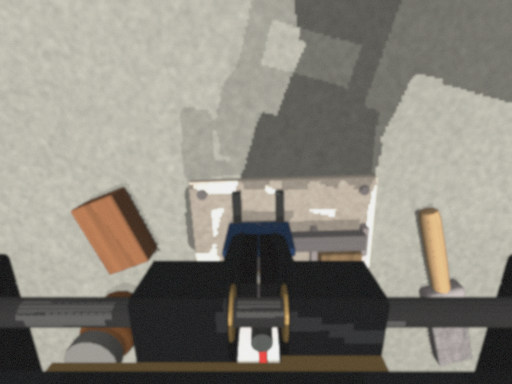

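The tool is centred on the blue plate (225–293, 222–255) and behind it. Descending, then approaching.

Request:
play_rows --deltas '[[[0,0,0.04,0,0,-0.01],[0,0,0.08,0,0,-0.01],[0,0,0.115,0,0,-0.01],[0,0,0.13,0,0,-0.01],[0,0.008,0.13,0,0,-0.01],[0,0.016,0.13,0,0,-0.01],[0,0.024,0.13,0,0,-0.01],[0,0.03,0.13,0,0,-0.01],[0,0.034,0.13,0,0,-0.01],[0,0.038,0.13,0,0,-0.01],[0,0.042,0.13,0,0,-0.01],[0,0.046,0.13,0,0,-0.01]]]'

```text
time: 11.17
ee_pos: [542.5, -20.6, 60.7]
eef_rot: [-2.225, -2.218, 0.0]
wrist_force: [-2.4, 0.4, 2.4]
finger_gap: 0.4
```

Request:
play_rows --deltas '[[[0,0.004,0,0,0,0],[0,0.008,0,0,0,0],[0,0.012,0,0,0,0],[0,0.015,0,0,0,0],[0,0.018,0,0,0,0],[0,0.02,0,0,0,0],[0,0.02,0,0,0,0]]]'

```text
time: 11.75
ee_pos: [557.8, -20.7, 60.4]
eef_rot: [2.224, 2.218, 0.0]
wrist_force: [-1.5, 0.2, -0.9]
finger_gap: 0.5
```

```bash
python3 - <<'E'
from h import *
s=sense();print(s['ee_pos'],s['wrist_force'])
f=wristcam();save(f,'w8')
f=grab_frame('top');cv2.imwrite('pics/t8.png',cv2.cvtColor(cv2.resize(f['color'][110:240,205:335],None,fx=4,fy=4,interpolation=cv2.INTER_CUBIC),cv2.COLOR_RGB2BGR))
E
```

```text
[557.78943127 -20.72644366  60.41293367] [-1.50526772  0.22951033 -0.93413478]
```

View pics/t8.png

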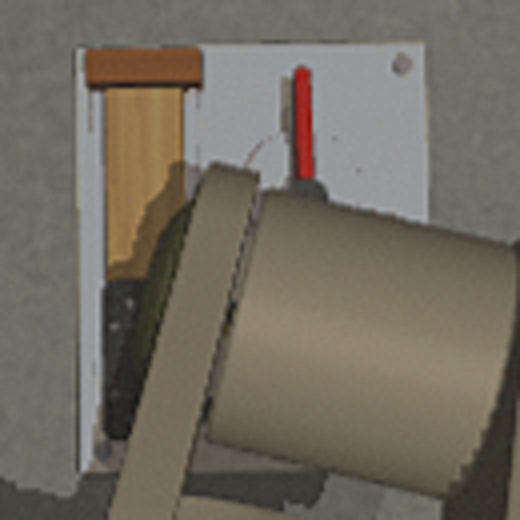

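The batten is close to the fence (batten end near row 90) and the lever is unmoved. I'll push on gently in small steps to the stop.

Request:
play_rows --deltas '[[[0,0.001,0,0,0,0],[0,0.002,0,0,0,0],[0,0.003,0,0,0,0],[0,0.003,0,0,0,0]]]'

```text
time: 12.18
ee_pos: [557.9, -20.8, 60.4]
eef_rot: [-2.222, -2.217, 0.005]
wrist_force: [-11.0, -1.0, 5.8]
finger_gap: 0.0
```

Request:
play_rows --deltas '[[[0,0.001,0,0,0,0],[0,0.002,0,0,0,0],[0,0.002,0,0,0,0]]]'

```text
time: 12.43
ee_pos: [558.0, -20.8, 60.4]
eef_rot: [-2.22, -2.215, 0.009]
wrist_force: [-18.4, -3.0, 11.2]
finger_gap: 0.4
```

Request:
play_rows --deltas '[[[0,0.001,0,0,0,0],[0,0.002,0,0,0,0],[0,0.002,0,0,0,0]]]'

```text
time: 12.68
ee_pos: [558.0, -20.8, 60.4]
eef_rot: [-2.218, -2.213, 0.013]
wrist_force: [-25.7, -3.2, 16.7]
finger_gap: 0.2
```

Request:
play_rows --deltas '[[[0,-0.01,0,0,0,0],[0,-0.03,0,0,0,0],[0,-0.06,0,0,0,0],[0,-0.07,-0.04,0,0,0],[0,-0.07,-0.09,0,0,0],[0,-0.1,-0.14,0,0,0],[0,-0.14,-0.19,0,0,0],[0,-0.18,-0.2,0,0,0],[0,-0.21,-0.2,0,0,0],[0,-0.24,-0.2,0,0,0],[0,-0.24,-0.2,0,0,0]]]'

```text
time: 13.6
ee_pos: [379.9, -19.8, 210.9]
eef_rot: [2.225, 2.217, 0.0]
wrist_force: [0.5, -0.0, 0.1]
finger_gap: 0.4
```

```bash
python3 - <<'E'
from h import *
np.set_printoptions(precision=4,suppress=True)
s=sense();print(s['time'],s['ee_pos'],s['wrist_force'])
f=wristcam();save(f,'w9')
g=grab_frame('top');cv2.imwrite('pics/t9.png',cv2.cvtColor(cv2.resize(g['color'][110:240,205:335],None,fx=4,fy=4,interpolation=cv2.INTER_CUBIC),cv2.COLOR_RGB2BGR))
for c,q in (('w',f),('top',g),('side',grab_frame('side'))):
  for n in ['lever_end','push_face','fence_face','batten_front','jar','offcut','brush']:
    print(c,n,[(np.array(k['at']),round(k['score'],2)) for k in spot_point(q,n)[:1]])
im=g['color'].astype(int);m=(im[...,0]>110)&(im[...,1]<60)&(im[...,2]<60);vs,us=np.where(m)
w=np.array([ray(g,(u,v),70)[:2] for u,v in zip(us,vs)]);L=cv2.fitLine(w.astype(np.float32),cv2.DIST_HUBER,0,.01,.01).ravel();print(len(w),L,np.degrees(np.arctan2(L[1],L[0])))
E
```

```text
13.6 [379.8771 -19.7523 210.8551] [ 0.5203 -0.0033  0.1058]
w lever_end []
w push_face [(array([571.2, -16.1,  45.9]), 0.92)]
w fence_face []
w batten_front []
w jar [(array([569.9, -18.7,  50.3]), 0.72)]
w offcut []
w brush [(array([632.8, 179.1,   3.5]), 0.73)]
top lever_end [(array([704.8, -17.6,  57.1]), 0.6)]
top push_face [(array([566.9, -18.2,  48.3]), 0.83)]
top fence_face [(array([705. ,  60.5,  26. ]), 0.69)]
top batten_front [(array([701.2,  60.6,  23.4]), 0.77)]
top jar [(array([ 658.2, -181.8,   -1.8]), 0.74)]
top offcut [(array([ 551.7, -165. ,   -0.3]), 0.74)]
top brush [(array([638.7, 180.5,  -2.1]), 0.83)]
side lever_end [(array([637.8, -15.2,  -2.2]), 0.74)]
side push_face [(array([568.7, -19.4,  48.4]), 0.69)]
side fence_face [(array([699.7,  60. ,  30.5]), 0.63)]
side batten_front [(array([702.5,  56. ,  23.1]), 0.97)]
side jar [(array([ 658.8, -179.5,    1.1]), 0.86)]
side offcut [(array([ 552.5, -160.6,    0.8]), 0.57)]
side brush [(array([634.2, 177.4,  -1. ]), 0.87)]
95 [  0.9995   0.0313 675.0663 -18.0048] 1.7955337
```

View pics/t9.png

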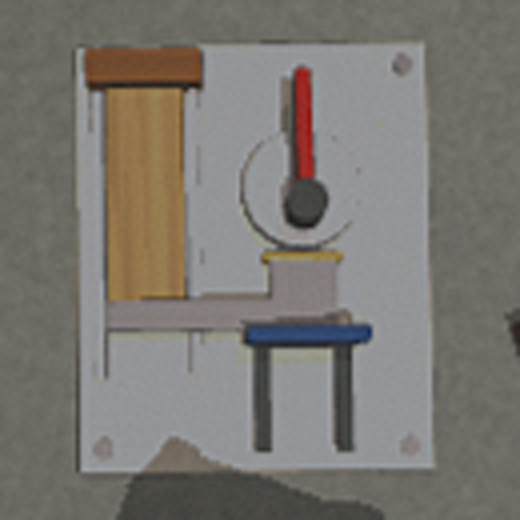

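View pics/w9.png

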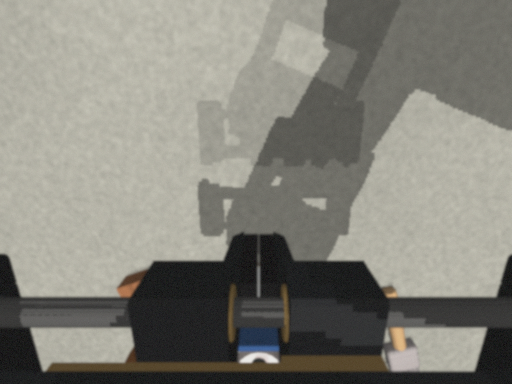

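The top view shows the batten against the fence (row ~88), the slide fully forward and the lever pointing away. The arm is clear, so I'm handing in.

```bash
python3 -c "
from rig import *
print(finish_job())"
```

```text
the job is handed in; nothing more can be done
None
```

The job is handed in at 13.6 s. With the closed fingertips I pushed the red lever clockwise from about 157° to pointing away. I then pushed the blue plate forward until it stopped, and backed the arm clear.

**Last checks**
- **Lever:** it reads about 1.8° off straight away in the top view, and the reading was the same before and after the plate push.
- **Plate:** its rear face ended at x ≈ 567–569 mm. The expected full-travel position is about 568. It stopped moving while the push force rose from 2 to 26 N.
- **Batten:** its front end is at x ≈ 701–702 mm and the fence face at 700–705. That puts it against the fence within the measuring error, and the top picture shows it touching. I could not confirm the last millimetre.
- **Bystanders:** the jar, offcut and brush are where they were, within measuring noise.
- **Arm:** no contact force remains on the wrist.

**One thing went wrong:** on the first approach, before touching anything, joint 6 briefly read -2.883 rad against its stated limit of -2.88. I moved off it at once, but the judging may count this as passing the joint range.

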